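Tighten the grinding spindle's chuck, then hold its dead-man lever at slow speed

ROBOT

A 6-joint arm with a two-finger parallel gripper is mounted at the origin on a cart in front of the work surface, level with it; the furniture and walls round the work are solid. World frame = base frame: x ahead of the robot, y to its left, z up, the work surface at z = 0. Lengths are in m, angles in rad, forces in N, time in s.
With the tool pointing down it reaches from about 0.35 to 0.775 m from the base axis. Payload 7.3 kg.
Tool frame: the origin (TCP) lies at the very end of the fingers, on their centre line; the grasp point (between the pads) lies 19 mm behind it; z points along the fingers, y is the line along which they close (so a half turn about z gives the same grasp; the last joint's range is limited). The gripper opens to 92 mm and grips with 3 to 60 N. Pads are 19 mm wide; open, the fingers measure 130 mm over their backs; the gripper's body (75 mm by 190 mm) begins 47 mm behind the grasp point.
Start: joints at [1.108, 0.342, 1.524, -0, 1.275, -0.146], TCP at [0.164, 0.499, 0.193] pointing down, gripper open.
Joint ranges: [-2.53, 2.53], [-0.77, 2.02], [0.04, 2.7], [-1, 4.14], [0.28, 2.66], [-3.11, 3.11]. Speed limits (rad/s): [2.57, 2.57, 3.14, 3.14, 3.14, 3.14].

INTERFACE

Orientations are given as [roll, pitch, yaw] about the fixed x, y, z axes, in that order (R = Rz(yaw) Ry(pitch) Rx(roll)).
In Python, from cell import observe, read_camera, get_calibration, hand_in, search_frame gives the robot as it stands.
- The arm moves only by the tool step_arm, never from a script. Its argument "commands" is a list of rows, each an object with "translation": the shift along the tool's x, y, z in mm, a list of three; "roll": the turn about the tool's z in rad. In form: [{"translation": [x, y, z], "roll": roll}, ...]. A call has 1 to 20 rows; each row shifts and turns the commanded pose from where the row before left it, along the tool's axes as they then stand; what a row does not reach is not made up. A row lasts 1/12 s, in which the tool goes at most 41.7 mm and 7.16 degrees, less where a joint would pass 70% of its speed; a pose out of reach is approached as far as the arm can. A call is refused whole if a number of a shift passes 41.7 or a number of a turn 0.125, either way. A call with a gripper value outside its range is refused whole. "fingers" is the opening, from 0 (shut) to 1 (fully open), set as the call begins (left out, the last holds). The fingers move at their own pace and stop on an object; "grip_force" is the grip in N (left out, the last holds). Time passes only in rows, so rows that do not move let the fingers close. It gives the time, the measured TCP pose, the force, the opening and the grip force at its end, in the units of the state.
- observe(): the state, without advancing time (a new reading comes with each control period).
- read_camera(name): name is "scene" or "top" or "wrist"; returns the picture (400x640x3 uint8, red, green, blue); there is no depth.
- get_calibration(name): a dict with "camera_matrix" (3x3 intrinsics, pixels), "world_from_camera" (4x4, takes a point from camera to world coordinates). Camera axes: x right, y up, looking along -z (the intrinsics and any distortion apply to the point x, -y, -z); pixel columns grow to the right and rows downward; lengths in m; the calibration is good to about 2 mm. A picture is of the moment at which its call begins: read the wrist's pose just before it. get_calibration takes no time and is no camera call; for the wrist camera it gives the pose at the moment of the call.
- hand_in(): hands the job in; it is judged then, once.
Trained networks look in the newest picture that a camera, given by its name, has taken for a name from the list of things; names that differ only in an ending like _2 or _b are one class to them, and where a whole thing is asked for, a point or a joint stands for the part that bears it (a point fixed in the world has none). Each returns a list of dicts, best first, with "confidence" (0 to 1); they miss things now and then, are a little off and sometimes report something else, mostly with a low value. They report only what shows in the picture. A call takes as long as a camera call.
- search_frame(camera, name): "at" ([x, y, z] in m, in world coordinates, good to about 4 mm: the middle of the surface that is visible of it).
The state is a dict: "time": time; "qpos": joint angles; "qvel": joint speeds; "joint_efforts": joint torques, N m; "tool_pos": TCP position; "tool_rot": TCP orientation; "contact_force": force on the tool from outside, world axes, zero at the start; "torque": the same for the moment, N m; "opening": finger opening in m; "grip_force": force on a finger pad.
Only numpy, scipy, OpenCV 4.12 (cv2) and the standard library are available. Lean on these libraries where they do the work, as an engineer would, in place of code of your own. Each camera call takes 0.05 s, during which the arm holds its last target. There are 200 camera calls.

TASK

Get the bench grinding spindle ready and running slowly: turn the knurled chuck sleeve clockwise (seen from above) as far as it goes so that the three jaws clamp the grinding point, and let go of it. Only then press the spring-loaded red dead-man lever down with the fingertips until its black pointer stands in the green band of the scale, never down into the red, and keep it there: the program finishes while still holding the lever pressed in the green band. Leave the other things on the table where they are.

Things in the scene. Friction and masses are not known exactly. Their poses are not given: they have to be found in the camera images.
- spindle_unit: bench grinding spindle, fixed: dark base 150 (x) x 250 (y) x 12 mm, origin at its underside's centre, z up. Blue motor housing (104 x 100 mm, 53 high, collar to 58) carries the upright chuck, axis at x 0, y -62. Lever on the other half: hinge at x 45, y 66, z 62 mm, along y; its arm points to -x. Scale plate (4 x 32 mm, top at z 93) beside the lever at x -27, y 109, facing -x
- sleeve_grip (a point): point on the chuck's upright axis, 88 mm above the table, a good height to grip the knurled steel sleeve: outside diameter 42 mm, straight from 60 to 94 mm above the table, tapering to 37 mm wide at 100; the jaws rise to 106 mm, the grinding point to 128 mm. Axes as the spindle unit
- sleeve (a joint): turn of the sleeve in rad: grows clockwise seen from above (tightening). Starts between 0 and 0.25; the jaws meet the shank at about 1.0, are tight from about 1.1, and the sleeve stops at 1.25. Friction about 0.17 N m, up to 0.35 with the jaws tight; it stays where it is left. It can be turned home in one grasp
- jaw_1: one of the three steel jaws inside the sleeve (origin on the chuck axis, 88 mm above the table); each closes 2 mm per rad of the sleeve, from 12 mm open
- jaw_2: second jaw
- jaw_3: third jaw
- point: mounted grinding point standing loose and upright in the chuck's bore: steel shank 8 mm thick and 42 mm long, reddish-brown stone head 17 mm wide and 20 mm long on top; origin at the shank's lower end, 66 mm above the table, z up along the shank
- point_mid (a point): half-way up the grinding point (31 mm above its lower end), z along the shank
- lever (a joint): angle of the dead-man lever, rad: 0 up (sprung), grows as it is pressed down, 0.45 at the bottom stop. Its black pointer is in the green band from 0.15 to 0.30, middle 0.225 (lever level); from 0.385 it is in the red. About 4 N at the pad to start, 8 N at the middle of the band; let go, it springs back up
- lever_pad (a point): centre of the top face of the lever's red pad, 40 x 40 mm, 100 mm from the hinge; moves with the lever: about 94 mm above the table when up, 71.5 mm at the middle of the green band, 49 mm at the stop (10 mm of travel per 0.1 rad); its y is along the hinge
- rivet_tin: round tin, white with a red lid, 85 mm wide, 54 high (bystander; origin at the centre of its underside)
- spanner: flat spanner, 160 mm long (bystander; origin at the centre of its underside)
- marker: white marker pen with a black cap, 134 mm long (bystander; origin at the centre of its underside)
- scriber: grey metal scriber, 125 mm long (bystander; origin at the centre of its underside)
- bolt_1: steel bolt, 38 mm long (bystander; origin at the centre of its underside)
- bolt_2: steel bolt, 38 mm long (bystander; origin at the centre of its underside)
- bolt_3: steel bolt, 38 mm long (bystander; origin at the centre of its underside)
- corner_2: flat white L-shaped duct corner, 85 mm (bystander; origin at the centre of its underside)

How it is judged:
By the outcome, as a careful person would: the job done as asked, in the order asked, and still so for the second after the job is handed in, while the arm keeps its last pose, push and grip.
It also fails if it takes over 45 s, if anything falls off the work surface, if the arm or the gripper's body presses on something with over 40 N, if the wrist force passes 120 N, or if a joint passes its speed limit or range.

## Working session

There is one attempt and no reset: what is moved stays moved. The work goes in short steps, Python scripts to look and compute and a tool call to move; the robot and the scene stay as the last step left them, time stands still between calls to the robot, and variables do not carry over. Pictures are saved under pics/ and viewed, at most 10 in all, crops included, and the job is handed in when it is done.

Besides the shell and the picture viewer there is one more tool, called after ">>>" by a JSON object that holds its "method" and its "body". step_arm: Moves the arm, as the interface text tells. Its arguments: {"type":"object","properties":{"commands":{"type":"array"},"fingers":{"type":"number"},"grip_force":{"type":"number"}},"required":["commands"]}

```bash
mkdir -p pics; python3 - <<'E'
from cell import *
import cv2
s=observe();print({k:s[k] for k in('time','tool_pos','tool_rot','opening','contact_force')})
for c in('top','scene'):
    im=read_camera(c);cv2.imwrite(f'pics/{c}1.png',im[:,:,::-1])
    for n in('spindle_unit','sleeve_grip','sleeve','point','lever_pad','lever','jaw_1','rivet_tin'):
        print(c,n,[(round(d['confidence'],2),[round(float(v),4) for v in d['at']]) for d in search_frame(c,n)][:2])
E
```

```text
{'time': 0.0, 'tool_pos': array([0.1632979 , 0.49844788, 0.19213206]), 'tool_rot': array([-3.14002042e+00, -2.39358872e-04,  2.82484388e+00]), 'opening': 0.09168942722399775, 'contact_force': array([ 1.11012824, -0.36690154, -0.4988566 ])}
top spindle_unit [(0.74, [0.54, -0.1037, 0.0144])]
top sleeve_grip [(0.98, [0.5441, -0.1056, 0.007]), (0.48, [0.7509, -0.2636, -0.0014])]
top sleeve [(0.46, [0.5501, -0.156, 0.0996]), (0.2, [0.321, 0.2592, 0.0121])]
top point [(0.38, [0.5465, -0.167, 0.1247])]
top lever_pad [(0.79, [0.5056, -0.0355, 0.0872])]
top lever [(0.73, [0.5073, -0.0395, 0.0868]), (0.61, [0.5439, -0.1037, 0.0144])]
top jaw_1 [(0.52, [0.5064, -0.0392, 0.0878])]
top rivet_tin [(0.64, [0.4186, 0.2121, 0.0583]), (0.51, [0.3198, 0.2549, 0.007])]
scene spindle_unit [(0.89, [0.5115, -0.1224, 0.0114])]
scene sleeve_grip [(0.86, [0.512, -0.1201, 0.0176])]
scene sleeve [(0.85, [0.5358, -0.174, 0.0854])]
scene point [(0.43, [0.548, -0.1683, 0.1201])]
scene lever_pad [(0.55, [0.5031, -0.039, 0.0903]), (0.33, [0.3097, 0.2535, 0.0063])]
scene lever [(0.8, [0.502, -0.0422, 0.0917])]
scene jaw_1 []
scene rivet_tin [(0.73, [0.4044, 0.196, 0.0495])]
```

View pics/top1.png

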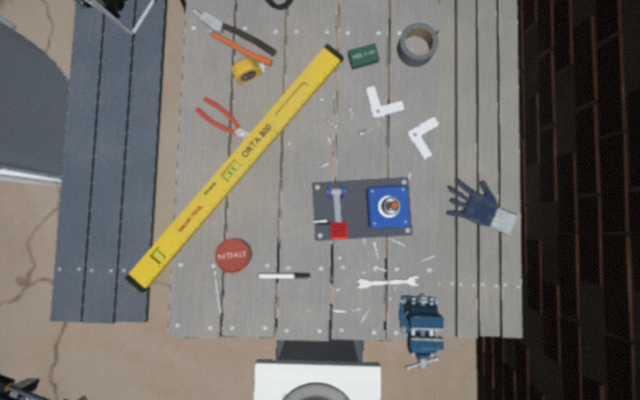

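View pics/scene1.png

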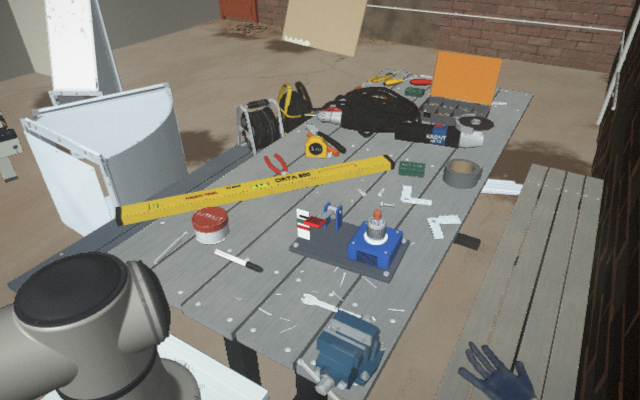

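```bash
python3 - <<'E'
from cell import *
import numpy as np
for c in('top','scene'):
    k=get_calibration(c);print(c,{a:(np.round(b,3).tolist() if not isinstance(b,str) else b) for a,b in k.items()})
E
```

```text
top {'camera_matrix': [[382.375, 0.0, 323.176], [0.0, 382.375, 195.654], [0.0, 0.0, 1.0]], 'world_from_camera': [[0.026, 0.997, -0.079, 0.496], [-1.0, 0.026, -0.005, -0.01], [-0.003, 0.079, 0.997, 0.997], [0.0, 0.0, 0.0, 1.0]]}
scene {'camera_matrix': [[438.538, 0.0, 324.15], [0.0, 438.538, 203.239], [0.0, 0.0, 1.0]], 'world_from_camera': [[0.511, 0.489, -0.707, -0.174], [-0.86, 0.285, -0.424, -0.467], [-0.006, 0.825, 0.566, 0.679], [0.0, 0.0, 0.0, 1.0]]}
```

The top view shows the spindle base at about px (313–411, 178–240), with the chuck at (390, 206) and the red pad at (339, 230). The bystanders are clear of it, and the scene view agrees. The networks give two different yaw estimates, so I'll move above the unit and measure with the wrist camera.

>>> {"method": "step_arm", "body": {"commands": [{"translation": [-25,-23,-6],"roll": 0},{"translation": [-25,-23,-6],"roll": 0},{"translation": [-25,-23,-6],"roll": 0},{"translation": [-25,-23,-6],"roll": 0},{"translation": [-25,-23,-6],"roll": 0},{"translation": [-25,-23,-6],"roll": 0},{"translation": [-25,-23,-6],"roll": 0},{"translation": [-25,-23,-6],"roll": 0},{"translation": [-25,-23,-6],"roll": 0},{"translation": [-25,-23,-6],"roll": 0},{"translation": [-25,-23,-6],"roll": 0},{"translation": [-25,-23,-6],"roll": 0},{"translation": [-25,-23,-6],"roll": 0},{"translation": [-25,-23,-6],"roll": 0},{"translation": [-25,-23,-6],"roll": 0},{"translation": [-25,-23,-6],"roll": 0},{"translation": [-25,-23,-6],"roll": 0},{"translation": [-25,-23,-6],"roll": 0},{"translation": [-25,-23,-6],"roll": 0},{"translation": [-25,-23,-6],"roll": 0}], "fingers": 1}}

```text
time: 2.57
tool_pos: [0.4959, -0.0957, 0.3132]
tool_rot: [3.141, 0.0, 2.824]
contact_force: [0.3, 1.2, 0.1]
opening: 0.0915
grip_force: 0.0
```

```bash
python3 - <<'E'
from cell import *
import cv2,numpy as np
s=observe();print(s['time'],s['qpos'].round(3) if hasattr(s['qpos'],'round') else s['qpos'],s['tool_pos'],s['tool_rot'])
k=get_calibration('wrist');im=read_camera('wrist');cv2.imwrite('pics/w1.png',im[:,:,::-1])
print(np.round(k['camera_matrix'],2).tolist(),np.round(k['world_from_camera'],4).tolist())
np.savez('w1.npz',K=k['camera_matrix'],T=k['world_from_camera'])
for n in('spindle_unit','sleeve','point','lever_pad','lever','jaw_1'):
    print(n,[(round(d['confidence'],2),[round(float(v),4) for v in d['at']]) for d in search_frame('wrist',n)][:2])
E
```

```text
2.5667 [-0.343  0.239  1.34   0.     1.562 -1.596] [ 0.49585438 -0.09567636  0.31317935] [3.14142086e+00 2.97808300e-04 2.82448445e+00]
[[330.93, 0.0, 320.03], [0.0, 330.93, 200.62], [0.0, 0.0, 1.0]] [[0.3119, -0.9177, -0.2459, 0.4301], [0.9501, 0.3014, 0.0804, -0.0741], [0.0003, -0.2588, 0.9659, 0.5055], [0.0, 0.0, 0.0, 1.0]]
spindle_unit [(0.66, [0.5313, -0.097, 0.0109])]
sleeve [(0.58, [0.5391, -0.1546, 0.0917])]
point [(0.61, [0.5457, -0.162, 0.1233])]
lever_pad [(0.97, [0.5027, -0.0372, 0.0883])]
lever [(0.69, [0.5043, -0.0376, 0.088])]
jaw_1 []
```

View pics/w1.png

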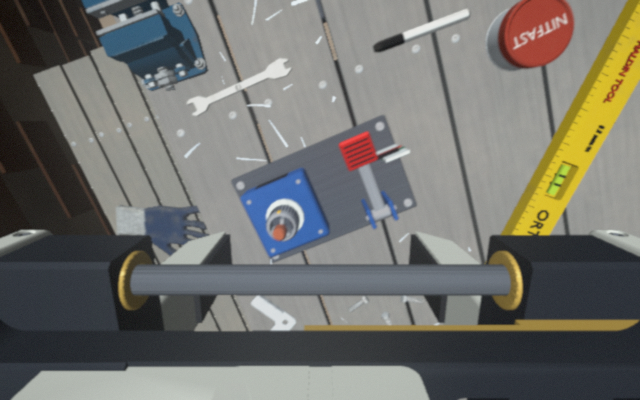

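The wrist view shows the base with corners near (232,180), (384,115) and (415,206), the chuck tip near (279,233), and the pad at (357,151). I'll enlarge it to fit the pose.

```bash
python3 - <<'E'
import cv2
im=cv2.imread('pics/w1.png')[108:268,225:425];cv2.imwrite('pics/w1c.png',cv2.resize(im,None,fx=3.75,fy=3.75,interpolation=cv2.INTER_CUBIC))
E
```

```text
(no output)
```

View pics/w1c.png

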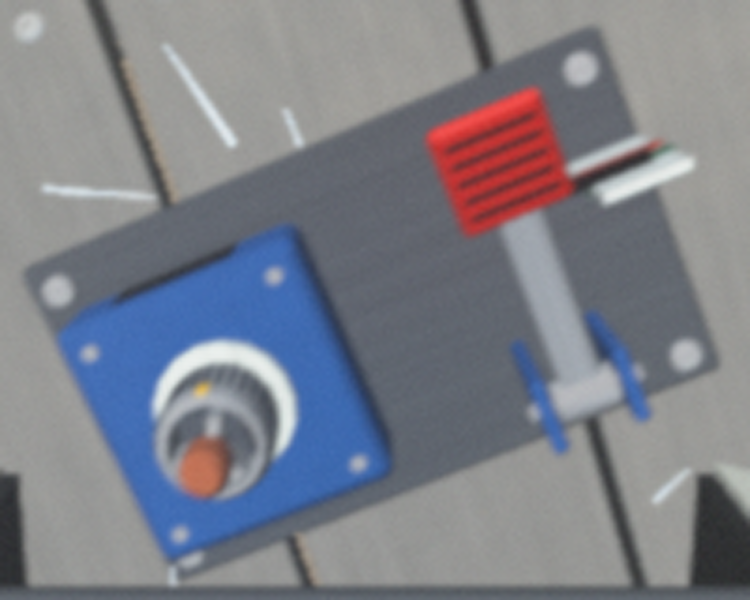

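The crop gives clear base corners at (25,273), (600,27), (718,366) and (178,577). The housing-top corners are at (62,330), (292,225), (390,470) and (165,560), and the pad centre is at about (498,158).

```bash
cat > fit.py <<'E'
import numpy as np
from scipy.optimize import least_squares
d=np.load('w1.npz');K,T=d['K'],d['T']
P=np.array([[-75,-125,12],[-75,125,12],[75,125,12],[75,-125,12],[-52,-112,53],[-52,-12,53],[52,-12,53],[52,-112,53],[0,-62,58],[0,-62,100]])/1e3
U=np.array([[25,273],[600,27],[718,366],[178,577],[62,330],[292,225],[390,470],[165,560],[226,410],[212,443]])/3.75+[225,108]
def world(p,P):
    c,s=np.cos(p[2]),np.sin(p[2]);return P@np.array([[c,-s,0],[s,c,0],[0,0,1]]).T+[p[0],p[1],0]
def proj(X):
    c=(X-T[:3,3])@T[:3,:3];c=c*[1,-1,-1];q=c@K.T;return q[:,:2]/q[:,2:]
if __name__=='__main__':
    r=least_squares(lambda p:(proj(world(p,P))-U).ravel(),[.54,-.1,0],loss='soft_l1')
    print(r.x,np.degrees(r.x[2]));print((proj(world(r.x,P))-U).round(1).tolist())
    c,s=np.cos(r.x[2]),np.sin(r.x[2])
    Q=np.array([[0,-62,88],[-55,66,94],[0,-62,128]])/1e3
    print('chuck,pad,tip',world(r.x,Q).round(4).tolist(),'px',((proj(world(r.x,Q))-[225,108])*3.75).round().tolist())
E
python3 fit.py
```

```text
[ 0.54583039 -0.1038347   0.07792073] 4.4645291073543865
[[-1.7, -1.9], [0.3, -1.9], [1.5, 0.1], [-0.9, 0.8], [-3.6, -0.1], [0.2, 0.9], [2.5, 0.9], [0.1, 1.2], [-0.2, -0.9], [0.3, 0.2]]
chuck,pad,tip [[0.5507, -0.1656, 0.088], [0.4859, -0.0423, 0.094], [0.5507, -0.1656, 0.128]] px [[217.0, 432.0], [500.0, 150.0], [203.0, 473.0]]
```

The fit is consistent: residuals are about 1 px and the predicted tip and pad pixels match the picture. The chuck is at (0.5507, -0.1656), the pad at (0.486, -0.042), and the yaw is 4.5°. Next I'll go down around the sleeve with the fingers open.

>>> {"method": "step_arm", "body": {"commands": [{"translation": [-18.5,-12.3,10],"roll": 0},{"translation": [-18.5,-12.3,10],"roll": 0},{"translation": [-18.5,-12.3,10],"roll": 0},{"translation": [-18.5,-12.3,10],"roll": 0},{"translation": [0,0,20],"roll": 0},{"translation": [0,0,20],"roll": 0},{"translation": [0,0,20],"roll": 0},{"translation": [0,0,20],"roll": 0},{"translation": [0,0,20],"roll": 0},{"translation": [0,0,20],"roll": 0},{"translation": [0,0,20],"roll": 0},{"translation": [0,0,20],"roll": 0},{"translation": [0,0,15],"roll": 0},{"translation": [0,0,15],"roll": 0},{"translation": [0,0,10],"roll": 0},{"translation": [0,0,4],"roll": 0},{"translation": [0,0,0],"roll": 0}]}}

```text
time: 4.33
tool_pos: [0.55, -0.1629, 0.0683]
tool_rot: [3.141, -0.001, 2.826]
contact_force: [0.8, 1.7, 0.5]
opening: 0.0915
grip_force: 0.0
```

>>> {"method": "step_arm", "body": {"commands": [{"translation": [-1.5,-2.4,0],"roll": 0},{"translation": [0,0,0],"roll": 0}]}}

```text
time: 4.5
tool_pos: [0.5518, -0.167, 0.0699]
tool_rot: [-3.141, 0.002, 2.825]
contact_force: [-0.3, 0.6, 1.4]
opening: 0.0914
grip_force: 0.0
```

>>> {"method": "step_arm", "body": {"commands": [{"translation": [0,0,0],"roll": 0},{"translation": [0,0,0],"roll": 0},{"translation": [0,0,0],"roll": 0},{"translation": [0,0,0],"roll": 0},{"translation": [0,0,0],"roll": 0},{"translation": [0,0,0],"roll": 0},{"translation": [0,0,0],"roll": 0},{"translation": [0,0,0],"roll": 0}], "fingers": 0, "grip_force": 15}}

```text
time: 5.17
tool_pos: [0.551, -0.1665, 0.0688]
tool_rot: [3.142, -0.0, 2.825]
contact_force: [0.7, 0.4, -0.5]
opening: 0.0432
grip_force: 0.0
```

>>> {"method": "step_arm", "body": {"commands": [{"translation": [0,0,0],"roll": 0},{"translation": [0,0,0],"roll": 0},{"translation": [0,0,0],"roll": 0},{"translation": [0,0,0],"roll": 0}], "fingers": 0, "grip_force": 55}}

```text
time: 5.5
tool_pos: [0.551, -0.1666, 0.0689]
tool_rot: [-3.141, 0.0, 2.825]
contact_force: [-0.5, 0.4, 0.6]
opening: 0.0183
grip_force: 55.0
```

An opening of 18 mm is not the 42 mm sleeve, so I'll look.

```bash
python3 - <<'E'
from cell import *
import cv2,numpy as np
s=observe();print(s['opening'],s['grip_force'],s['contact_force'],s['torque'])
im=read_camera('wrist');im2=read_camera('scene')
a=cv2.resize(im[0:340,120:520],(600,510));b=cv2.resize(im2[130:330,260:460],(510,510))
cv2.imwrite('pics/w2.png',cv2.resize(np.hstack([a,b]),(800,368))[:,:,::-1])
E
```

```text
0.018264139688339245 55.02127309329808 [-0.45415083  0.3588707   0.61494078] [-0.04371073  0.06654882  0.15702793]
```

View pics/w2.png

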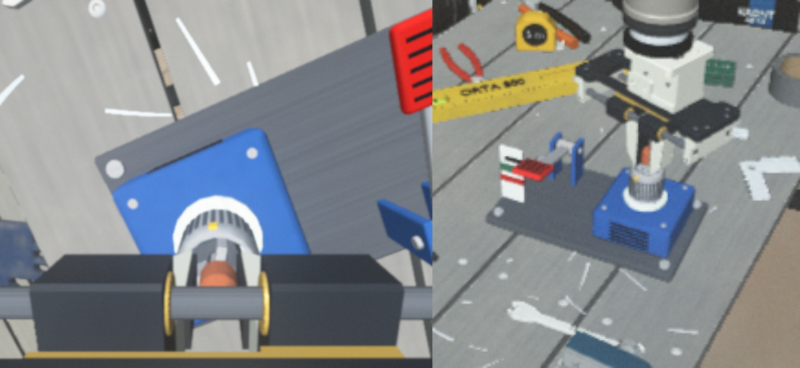

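```bash
python3 - <<'E'
from cell import *
import cv2,numpy as np
s=observe()
im=read_camera('scene');k=get_calibration('scene');K,T=k['camera_matrix'],k['world_from_camera']
def pr(X):
    c=(np.asarray(X)-T[:3,3])@T[:3,:3]*[1,-1,-1];q=c@K.T;return q[:2]/q[2]
sc=5;x0,y0=335,150
o=cv2.resize(im[y0:y0+120,x0:x0+120],None,fx=sc,fy=sc,interpolation=cv2.INTER_CUBIC)[:,:,::-1].copy()
p=s['tool_pos'];print(p,s['qpos'])
for z,c in((0.058,(255,0,255)),(p[2],(0,255,0)),(.1,(0,255,255)),(.128,(255,255,0))):
    u=(pr([p[0],p[1],z])-[x0,y0])*sc;print(z,u);cv2.drawMarker(o,tuple(int(v) for v in u),c,0,20,2)
cv2.imwrite('pics/s2.png',o)
k=get_calibration('wrist');print(np.round(k['world_from_camera'],4).tolist())
print([(d['confidence'],d['at']) for n in('point','sleeve') for d in search_frame('scene',n)[:1]])
E
```

```text
[ 0.55092693 -0.16657506  0.06884978] [-4.26678270e-01  5.54955989e-01  1.54676029e+00 -1.32427611e-04
  1.04001749e+00 -1.68086229e+00]
0.058 [202.25850801 426.22800493]
0.06884978329781442 [203.71330745 407.3156148 ]
0.1 [207.99265908 351.68405139]
0.128 [211.97447006 299.92051584]
[[0.3114, -0.9181, -0.2454, 0.4853], [0.9503, 0.3008, 0.0804, -0.145], [0.0, -0.2583, 0.9661, 0.2612], [0.0, 0.0, 0.0, 1.0]]
[(0.46, [0.5452, -0.1667, 0.1181]), (0.86, [0.5355, -0.1755, 0.0846])]
```

View pics/s2.png

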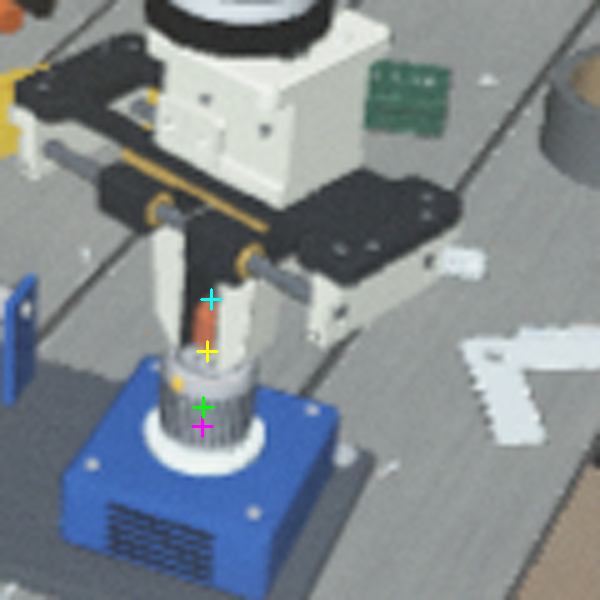

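The scene projection shows the chuck axis is right. The visible fingertips, though, end near z≈0.10 and are gripping the stone head (18 mm), although the reported TCP is z 0.069. The first wrist picture agrees: 91.5 mm of opening spans about 182 px, so the tips are about 166 mm deep, not 204. The real fingertips are therefore about 35 mm short of the reported TCP. I'll open, go lower in small steps watching the force, and check again.

>>> {"method": "step_arm", "body": {"commands": [{"translation": [0,0,0],"roll": 0},{"translation": [0,0,0],"roll": 0},{"translation": [0,0,0],"roll": 0},{"translation": [0,0,0],"roll": 0},{"translation": [0,0,0],"roll": 0},{"translation": [0,0,0],"roll": 0},{"translation": [0,0,0],"roll": 0},{"translation": [0,0,0],"roll": 0},{"translation": [0,0,0],"roll": 0},{"translation": [0,0,4],"roll": 0},{"translation": [0,0,4],"roll": 0},{"translation": [0,0,4],"roll": 0},{"translation": [0,0,4],"roll": 0},{"translation": [0,0,4],"roll": 0},{"translation": [0,0,0],"roll": 0}], "fingers": 1, "grip_force": 15}}

```text
time: 7.0
tool_pos: [0.5504, -0.1663, 0.0477]
tool_rot: [3.141, -0.002, 2.825]
contact_force: [0.9, 0.1, -0.6]
opening: 0.0916
grip_force: 0.0
```

```bash
python3 - <<'E'
from cell import *
import cv2,numpy as np
s=observe();p=s['tool_pos'];print(p,s['opening'],s['contact_force'])
R=np.array([[np.cos(2.825),np.sin(2.825)],[np.sin(2.825),-np.cos(2.825)]])
out=[]
for n,(x0,y0,w,h,sc) in dict(scene=(330,140,130,130,4.5),wrist=(120,100,400,260,1.)).items():
    k=get_calibration(n);im=read_camera(n);K,T=k['camera_matrix'],k['world_from_camera']
    sc=580/h if n=='scene' else 0
    if n=='wrist': sc=1.0; 
    o=cv2.resize(im[y0:y0+h,x0:x0+w],None,fx=sc,fy=sc,interpolation=cv2.INTER_CUBIC)[:,:,::-1].copy()
    if n=='wrist': cv2.imwrite('pics/w3.png',cv2.resize(o,None,fx=2,fy=2));continue
    for sg in(1,-1):
      for dz,c in((0,(0,255,0)),(.03,(0,255,255)),(.04,(255,0,255))):
        X=np.r_[p[:2]+sg*(s['opening']/2)*R[:,1],p[2]+dz]
        q=K@((X-T[:3,3])@T[:3,:3]*[1,-1,-1]);u=(q[:2]/q[2]-[x0,y0])*sc
        cv2.drawMarker(o,tuple(int(v) for v in u),c,0,12,1)
    cv2.imwrite('pics/s3.png',o)
E
```

```text
[ 0.55043282 -0.16625872  0.04766537] 0.09163429224628115 [ 0.86215399  0.09025268 -0.5518349 ]
```

View pics/s3.png

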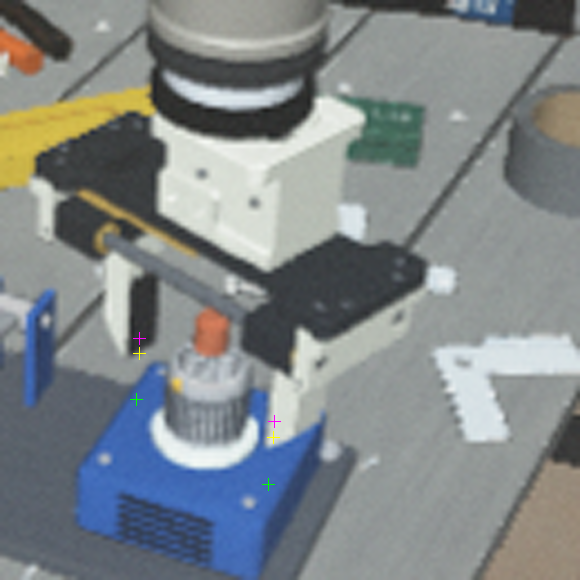

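The fingertips coincide with the +30 mm marks (yellow, rows about 353 and 437), so the real tips are about 29 mm above the reported TCP. They are open and clear on either side of the sleeve. I'll go 7 mm lower and grip.

>>> {"method": "step_arm", "body": {"commands": [{"translation": [0,0,4],"roll": 0},{"translation": [0,0,3],"roll": 0},{"translation": [0,0,0],"roll": 0},{"translation": [0,0,0],"roll": 0},{"translation": [0,0,0],"roll": 0},{"translation": [0,0,0],"roll": 0},{"translation": [0,0,0],"roll": 0},{"translation": [0,0,0],"roll": 0},{"translation": [0,0,0],"roll": 0},{"translation": [0,0,0],"roll": 0},{"translation": [0,0,0],"roll": 0}], "fingers": 0, "grip_force": 15}}

```text
time: 8.02
tool_pos: [0.5513, -0.1659, 0.0419]
tool_rot: [3.141, 0.0, 2.825]
contact_force: [1.5, 4.3, 1.2]
opening: 0.0416
grip_force: 15.0
```

>>> {"method": "step_arm", "body": {"commands": [{"translation": [0,0,0],"roll": 0},{"translation": [0,0,0],"roll": 0},{"translation": [0,0,0],"roll": 0}], "grip_force": 55}}

```text
time: 8.27
tool_pos: [0.5513, -0.1659, 0.0419]
tool_rot: [3.141, 0.0, 2.825]
contact_force: [0.7, 4.5, 0.5]
opening: 0.041
grip_force: 55.0
```

The sleeve is gripped at 42 mm. Now I'll turn it clockwise, which is positive roll because the tool z points down.

>>> {"method": "step_arm", "body": {"commands": [{"translation": [0,0,0],"roll": 0.1},{"translation": [0,0,0],"roll": 0.1},{"translation": [0,0,0],"roll": 0.1},{"translation": [0,0,0],"roll": 0.1},{"translation": [0,0,0],"roll": 0.1},{"translation": [0,0,0],"roll": 0.1},{"translation": [0,0,0],"roll": 0.1},{"translation": [0,0,0],"roll": 0.1},{"translation": [0,0,0],"roll": 0.1},{"translation": [0,0,0],"roll": 0.1},{"translation": [0,0,0],"roll": 0}]}}

```text
time: 9.18
tool_pos: [0.5511, -0.1666, 0.0421]
tool_rot: [-3.142, 0.001, 1.823]
contact_force: [-0.5, 2.3, 3.8]
opening: 0.0408
grip_force: 55.0
```

```bash
python3 - <<'E'
from cell import *
s=observe();print(s['tool_rot'],s['torque'],s['contact_force'],s['qpos'],s['joint_efforts'],s['opening'])
E
```

```text
[-3.14152525e+00  8.97024423e-04  1.82337837e+00] [0.22757503 0.08500057 0.48769691] [-0.52539889  2.3262264   3.83744701] [-4.26206901e-01  5.88432282e-01  1.57236796e+00 -8.91468510e-04
  9.80281862e-01 -6.78292742e-01] [ -1.55070215 -49.43280101 -19.72547114  -0.13907437  -0.15342426
   1.85694896] 0.04078272513160974
```

>>> {"method": "step_arm", "body": {"commands": [{"translation": [0,0,0],"roll": 0.05},{"translation": [0,0,0],"roll": 0.05},{"translation": [0,0,0],"roll": 0.05},{"translation": [0,0,0],"roll": 0.05},{"translation": [0,0,0],"roll": 0.05},{"translation": [0,0,0],"roll": 0}]}}

```text
time: 9.68
tool_pos: [0.551, -0.1679, 0.0424]
tool_rot: [3.141, 0.003, 1.579]
contact_force: [-2.6, -3.6, 4.7]
opening: 0.0405
grip_force: 55.0
```

```bash
python3 - <<'E'
from cell import *
s=observe();print(s['tool_rot'],s['torque'],s['contact_force'],s['joint_efforts'][5],s['opening'])
E
```

```text
[3.14147150e+00 2.84242104e-03 1.57865577e+00] [-0.79037093  0.45954789  1.36847046] [-2.55929527 -3.63952027  4.67570166] 2.031005546450615 0.040453307276514666
```

The torque rose to 1.4 N m, well above friction, after 1.25 rad of turn, so the sleeve is at its stop. I'll release it, retract, and close the fingers above the pad.

>>> {"method": "step_arm", "body": {"commands": [{"translation": [0,0,0],"roll": 0},{"translation": [0,0,0],"roll": 0},{"translation": [0,0,0],"roll": 0},{"translation": [0,0,0],"roll": 0},{"translation": [0,0,0],"roll": 0},{"translation": [0,0,0],"roll": 0},{"translation": [0,0,0],"roll": 0},{"translation": [0,0,-10],"roll": 0},{"translation": [0,0,-20],"roll": 0},{"translation": [0,0,-20],"roll": 0},{"translation": [0,0,-20],"roll": 0},{"translation": [0,0,-20],"roll": 0},{"translation": [0,0,0],"roll": 0}], "fingers": 1}}

```text
time: 10.77
tool_pos: [0.5534, -0.1675, 0.1369]
tool_rot: [3.134, 0.003, 1.575]
contact_force: [1.1, -0.3, 0.8]
opening: 0.0918
grip_force: 0.0
```

>>> {"method": "step_arm", "body": {"commands": [{"translation": [15.6,-8,0],"roll": 0},{"translation": [15.6,-8,0],"roll": 0},{"translation": [15.6,-8,0],"roll": 0},{"translation": [15.6,-8,0],"roll": 0},{"translation": [15.6,-8,0],"roll": 0},{"translation": [15.6,-8,0],"roll": 0},{"translation": [15.6,-8,0],"roll": 0},{"translation": [15.6,-8,0],"roll": 0},{"translation": [0,0,0],"roll": 0},{"translation": [0,0,0],"roll": 0},{"translation": [0,0,0],"roll": 0},{"translation": [0,0,0],"roll": 0},{"translation": [0,0,0],"roll": 0},{"translation": [0,0,0],"roll": 0},{"translation": [0,0,0],"roll": 0},{"translation": [0,0,0],"roll": 0}], "fingers": 0, "grip_force": 15}}

```text
time: 12.1
tool_pos: [0.4866, -0.0422, 0.1317]
tool_rot: [-3.141, -0.0, 1.574]
contact_force: [0.6, -0.5, -1.6]
opening: 0.0007
grip_force: 0.0
```

```bash
python3 - <<'E'
from cell import *
import cv2,numpy as np
s=observe();print(s['tool_pos'],s['opening'])
a=read_camera('scene')[170:290,280:420];b=read_camera('wrist')[60:300,140:420]
o=np.hstack([cv2.resize(a,(420,360)),cv2.resize(b,(380,360))]);cv2.imwrite('pics/c4.png',o[:,:,::-1])
E
```

```text
[ 0.48658916 -0.04222927  0.13171441] 0.0006951831788297417
```

View pics/c4.png

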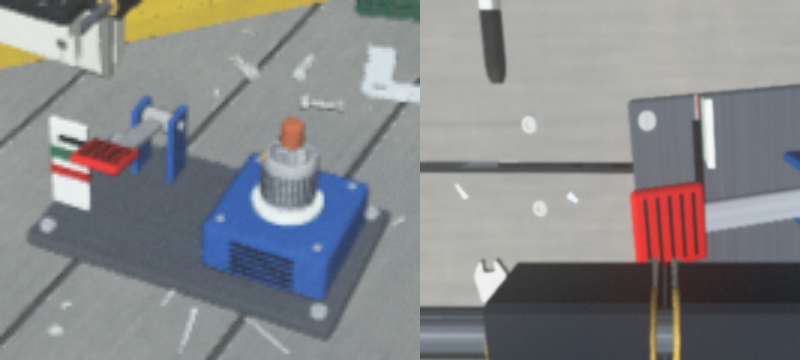

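The sleeve's yellow mark has turned away, the stone stands upright, and the fingertips are in line with the pad. I'll descend to contact.

>>> {"method": "step_arm", "body": {"commands": [{"translation": [0,0,15],"roll": 0},{"translation": [0,0,15],"roll": 0},{"translation": [0,0,15],"roll": 0},{"translation": [0,0,10],"roll": 0},{"translation": [0,0,5],"roll": 0},{"translation": [0,0,0],"roll": 0},{"translation": [0,0,0],"roll": 0}]}}

```text
time: 12.78
tool_pos: [0.4867, -0.042, 0.072]
tool_rot: [3.141, -0.0, 1.575]
contact_force: [-0.1, 0.1, 0.7]
opening: 0.0003
grip_force: 0.0
```

>>> {"method": "step_arm", "body": {"commands": [{"translation": [0,0,3],"roll": 0},{"translation": [0,0,3],"roll": 0},{"translation": [0,0,2],"roll": 0},{"translation": [0,0,0],"roll": 0},{"translation": [0,0,0],"roll": 0}]}}

```text
time: 13.2
tool_pos: [0.4865, -0.042, 0.0638]
tool_rot: [-3.142, -0.0, 1.575]
contact_force: [0.1, 0.1, -1.0]
opening: 0.0007
grip_force: 0.0
```

>>> {"method": "step_arm", "body": {"commands": [{"translation": [0,0,3],"roll": 0},{"translation": [0,0,3],"roll": 0},{"translation": [0,0,2],"roll": 0},{"translation": [0,0,0],"roll": 0},{"translation": [0,0,0],"roll": 0}]}}

```text
time: 13.62
tool_pos: [0.4863, -0.042, 0.0558]
tool_rot: [-3.141, -0.0, 1.575]
contact_force: [-3.0, -1.9, 4.8]
opening: 0.0004
grip_force: 2.1
```

>>> {"method": "step_arm", "body": {"commands": [{"translation": [0,0,3],"roll": 0},{"translation": [0,0,3],"roll": 0},{"translation": [0,0,3],"roll": 0},{"translation": [0,0,2],"roll": 0},{"translation": [0,0,0],"roll": 0},{"translation": [0,0,0],"roll": 0}]}}

```text
time: 14.12
tool_pos: [0.4858, -0.042, 0.0448]
tool_rot: [-3.14, -0.0, 1.575]
contact_force: [-3.2, -0.4, 6.3]
opening: 0.0006
grip_force: 3.0
```

```bash
python3 - <<'E'
from cell import *
import cv2,numpy as np
s=observe();print(s['tool_pos'],s['contact_force'])
k=get_calibration('scene');K,T=k['camera_matrix'],k['world_from_camera']
c,sn=np.cos(.078),np.sin(.078)
for z in(.093,.0):
    X=np.array([.5458-.027*c-.109*sn,-.1038-.027*sn+.109*c,z]);q=K@((X-T[:3,3])@T[:3,:3]*[1,-1,-1]);print(q[:2]/q[2])
b=read_camera('scene')[190:260,280:350];cv2.imwrite('pics/c5.png',cv2.resize(b,(560,560),interpolation=cv2.INTER_CUBIC)[:,:,::-1])
E
```

```text
[ 0.48577447 -0.0419788   0.04481836] [-3.18056967 -0.3744319   6.2626851 ]
[302.3166391  209.77088111]
[303.61934378 240.95565719]
```

View pics/c5.png

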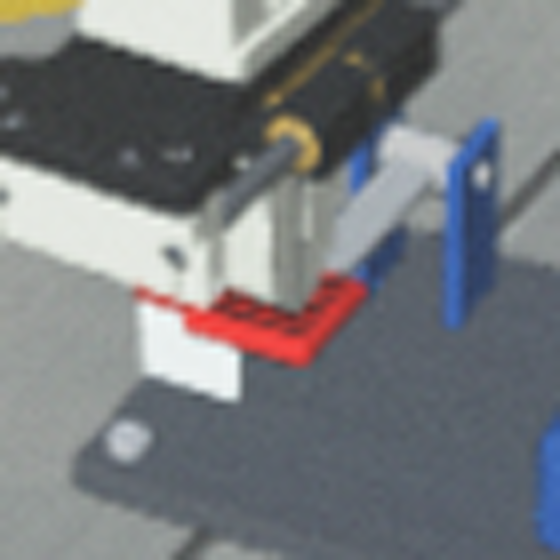

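The gripper hides most of the scale, so I'll work out the lever angle from the visible pad corners: near corner top about (302,348), right corner about (367,283), left corner about (187,318). The lever-up picture serves as the reference.

```bash
python3 - <<'E'
from cell import *
import numpy as np
k=get_calibration('scene');K,T=k['camera_matrix'],k['world_from_camera']
c,s=np.cos(.078),np.sin(.078)
def pr(l):
    X=np.array([.5458+l[0]*c-l[1]*s,-.1038+l[0]*s+l[1]*c,l[2]]);q=K@((X-T[:3,3])@T[:3,:3]*[1,-1,-1]);return q[:2]/q[2]
for th in(0,.1,.15,.2,.225,.25,.3,.35,.4):
    a=.225-th;o=[]
    for r,y in((.12,.046),(.08,.046),(.12,.086)):
        x=.045-r*np.cos(a)-.0095*np.sin(a)*-1;z=.062+r*np.sin(a)+.0095*np.cos(a)
        o.append((pr([x,y,z])-[280,190])*8)
    print(th,np.round(o).tolist())
E
```

```text
0 [[306.0, 283.0], [368.0, 233.0], [177.0, 245.0]]
0.1 [[301.0, 323.0], [365.0, 259.0], [173.0, 284.0]]
0.15 [[300.0, 342.0], [364.0, 272.0], [172.0, 303.0]]
0.2 [[299.0, 361.0], [363.0, 284.0], [171.0, 322.0]]
0.225 [[298.0, 370.0], [362.0, 290.0], [171.0, 331.0]]
0.25 [[298.0, 379.0], [362.0, 296.0], [171.0, 339.0]]
0.3 [[298.0, 396.0], [362.0, 308.0], [172.0, 357.0]]
0.35 [[299.0, 412.0], [362.0, 319.0], [173.0, 373.0]]
0.4 [[300.0, 428.0], [362.0, 330.0], [174.0, 389.0]]
```

```bash
python3 - <<'E'
from cell import *
import cv2,numpy as np
now=read_camera('scene')[:,:,::-1];up=cv2.imread('pics/scene1.png')
for n,im in(('up',up),('now',now)):
    c=cv2.resize(im[190:260,280:350],(560,560),interpolation=cv2.INTER_CUBIC).astype(int)
    m=(c[...,2]>110)&(c[...,1]<80)&(c[...,0]<80)
    m=cv2.morphologyEx(m.astype(np.uint8),cv2.MORPH_OPEN,np.ones((7,7)))
    cc=cv2.connectedComponentsWithStats(m)
    i=[j for j in range(1,cc[0]) if cc[2][j,4]>300]
    for j in i:
        y,x=np.where(cc[1]==j);print(n,cc[2][j].tolist(),'bottom',x[y==y.max()].mean(),y.max(),'right',x.max(),y[x==x.max()].mean(),'left',x.min(),y[x==x.min()].mean())
    for col in(250,280,300,320,340):
        yy=np.where(m[:,col])[0];print(col,yy.max() if len(yy) else None,end='; ')
    print()
E
```

```text
up [218, 218, 27, 25, 407] bottom 223.5 242 right 244 221.5 left 218 236.5
up [262, 218, 24, 28, 325] bottom 266.5 245 right 285 222.0 left 262 240.5
up [278, 225, 41, 36, 557] bottom 281.0 260 right 318 233.0 left 278 255.0
up [190, 235, 178, 74, 6747] bottom 301.5 308 right 367 245.5 left 190 258.0
up [140, 283, 101, 39, 1223] bottom 237.0 321 right 240 313.5 left 140 286.5
250 293; 280 301; 300 308; 320 298; 340 281; 
now [190, 276, 176, 90, 7667] bottom 299.0 365 right 365 294.0 left 190 318.5
250 352; 280 361; 300 365; 320 348; 340 325;
```

The shifts relative to the up picture (57 px at the near corner, 44 px at column 340) give θ ≈ 0.15, and the 6.3 N force agrees. That is the upper edge of the green band, so I'll press about 7 mm further.

>>> {"method": "step_arm", "body": {"commands": [{"translation": [0,0,2],"roll": 0},{"translation": [0,0,2],"roll": 0},{"translation": [0,0,2],"roll": 0},{"translation": [0,0,1],"roll": 0},{"translation": [0,0,0],"roll": 0},{"translation": [0,0,0],"roll": 0}]}}

```text
time: 14.72
tool_pos: [0.4853, -0.042, 0.0378]
tool_rot: [-3.139, -0.0, 1.575]
contact_force: [-7.2, -1.4, 7.9]
opening: 0.0007
grip_force: 3.7
```

```bash
python3 - <<'E'
from cell import *
import cv2,numpy as np
s=observe();print(s['tool_pos'],s['contact_force'],s['grip_force'])
im=read_camera('scene')[:,:,::-1]
c=cv2.resize(im[190:260,280:350],(560,560),interpolation=cv2.INTER_CUBIC);cv2.imwrite('pics/c6.png',c);c=c.astype(int)
m=((c[...,2]>110)&(c[...,1]<80)&(c[...,0]<80)).astype(np.uint8)
m=cv2.morphologyEx(m,cv2.MORPH_OPEN,np.ones((7,7)))
for col in(250,280,300,320,340):print(col,np.where(m[:,col])[0].max())
y,x=np.where(m);print(x[y==y.max()].mean(),y.max(),x.max(),y[x==x.max()].mean())
E
```

```text
[ 0.4853171  -0.04197482  0.03782134] [-7.23869101 -1.35429763  7.87612314] 3.720863284834195
250 377
280 386
300 389
320 371
340 346
299.0 389 363 310.0
```

View pics/c6.png

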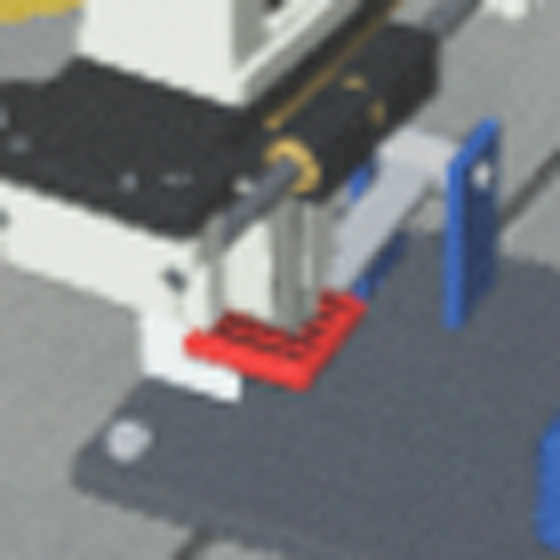

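The corner shifts now give θ ≈ 0.21–0.23 and the vertical force is 7.9 N (8 N expected at mid-band), so the lever is at the middle of the green band. Handing in while it is held.

```bash
python3 -c "
from cell import *
print(hand_in())"
```

```text
the job is handed in; nothing more can be done
None
```

I turned the chuck sleeve clockwise to its stop and let go, then handed the job in with the lever held near the middle of the green band (about 0.22 rad, 7.9 N), judged from the pad's position and force because the gripper hid the scale; on my first try the fingers closed on the grinding point's stone head instead of the sleeve, at up to 55 N, and afterwards it still stood upright.

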